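# Set the square cup under the cap dispenser and hold its sprung shutter half open

### The job

The cap dispenser is about to be filled: turn the square white cup, which stands mouth-down, mouth-up and stand it on the bench in the marked square under the end of the dispenser's chute, and let go of it. Then take the upright grip of the dispenser's sprung shutter, pull the shutter out against its spring to half of its travel, where the grip is level with the middle of the three tick marks on the rails, and hold it there: the job finishes with the gripper still holding the shutter half open, because it snaps shut when let go. Leave the dishes, cap, beaker, rack, jar and tip box where they are.

Things in the scene. Friction and masses are not known exactly. Their poses are not given: they have to be found in the camera images.
- cup_center (a point): centre of the loose square cup (half-way up, on its axis): white plastic, 52 x 52 mm outside and 66 mm tall, straight flat sides, walls 3 mm, about 70 g. Its z axis points from the closed bottom to the open mouth (down at the start, up when done), its x and y axes are square to its sides. It rests steadily on any of its sides.
- cup: the same cup; origin at the centre of the outside of its closed bottom, axes as cup_center
- dispenser: cap dispenser, fixed; origin on the bench under the middle of its hopper, z up, x roughly away from the robot, y towards the chute's end. Hopper: clear open box 84 x 84 mm, top at 240 mm, on a column at its -y side. Two rails run to -x as far as x = -209 mm, 80 mm wide overall, top at 146 mm, with a thin end leg. Chute: 42 mm wide, slopes down to +y; lip at y = 86 mm, see cup_spot
- cup_spot (a point): on the bench: centre of the 64 mm outline drawn for the cup, square to the dispenser's axes, 100 mm from its origin along its y. The chute's lip (underside 83 mm up, side walls to 100 mm, higher further back) overhangs the cup's edge by 12 mm, 17 mm above its rim: lower the cup some 45 mm farther out along the dispenser's +y, then bring it in level
- shutter_grip (a point): middle of the free part of the shutter's upright grip, 178 mm up: a black rectangular block 20 mm along the slide by 16 mm across, free from the rail tops (146 mm) to its top at 194 mm. Moves with the shutter; axes parallel to the dispenser's. Shut, it is 120 mm from the dispenser's origin along -x, its middle 78 mm from the hopper's wall
- shutter: the sliding steel plate with its upright grip; origin at the dispenser's origin when shut
- shutter_travel (a joint): travel in m: 0 shut (start), 0.060 fully open, 0.030 half; grows as the grip is drawn along the dispenser's -x (roughly towards the robot). A spring pulls it shut with 3 N when shut, 7.5 N at half, 12 N at full travel. Three black ticks on each rail mark shut, half and fully open for the middle of the grip
- dishes: bystander, loose, to be left alone: the two stacked round petri dishes (90 mm across, 32 mm high); origin at the centre of its underside
- cap: bystander, loose, to be left alone: the small round white screw cap (32 mm across, 13 mm high); origin at the centre of its underside
- beaker: bystander, loose, to be left alone: the round tapering blue beaker standing mouth-up (84 mm across, 120 mm high); origin at the centre of its underside
- rack: bystander, loose, to be left alone: the tube rack (82 x 154 x 45 mm, tube caps to 60 mm); origin at the centre of its underside
- jar: bystander, loose, to be left alone: the round glass jar (60 mm across, 90 mm high); origin at the centre of its underside
- tipbox: bystander, loose, to be left alone: the pipette-tip box with clear lid (85 x 120 x 67 mm); origin at the centre of its underside
Things that resemble listed ones, but are neither listed nor needed, are in the scene too. What is shaped like the cup but purple is not meant.

How it is judged:
On the way, in this order (a step that is already met when the one before it is completed fails the run):
1. the cup stands mouth-up on the bench in the marked square under the chute, let go and still, the shutter shut (angle between cup_center's own z axis and vertical below 0.12 rad and height (world z) of cup_center between 0.028 and 0.038 m and horizontal distance between cup_center and cup_spot below 0.022 m and contact force between the fingers and cup below 0.2 N and linear speed of cup below 0.02 m/s and value of joint shutter_travel below 0.008 m), for 0.2 s.
2. the gripper holds the shutter at half travel (value of joint shutter_travel between 0.023 and 0.037 m and contact force between the fingers and shutter above 2 N and contact force between shutter and cup below 0.2 N), for 0.3 s.
At the end, for the whole second after the job is handed in: The cup stands mouth-up on the bench (within 7 degrees), its centre within 22 mm of the middle of the marked square, not touched by the fingers; the shutter is at half travel, 23 to 37 mm, still, and held there by the fingers alone (more than 2 N between fingers and shutter) (all of step 2 and angle between cup_center's own z axis and vertical below 0.12 rad and height (world z) of cup_center between 0.028 and 0.038 m and horizontal distance between cup_center and cup_spot below 0.022 m and contact force between the fingers and cup below 0.2 N and velocity of joint shutter_travel between -0.02 and 0.02 m/s and linear speed of cup below 0.02 m/s); the arm keeps its last pose, push and grip.
It fails at once if a bystander (dishes, cap, beaker, rack, jar or tip box) shifted by more than 30 mm or tipped over (distance of any of dishes, cap, beaker, rack, jar, tipbox from where it was at the start of the episode above 0.03 m or angle between any of dishes, cap, beaker, rack, jar, tipbox's own z axis and vertical above 0.5 rad).
It also fails if it takes over 72 s, if anything falls off the work surface, if the arm or the gripper's body presses on something with over 40 N, if the wrist force passes 120 N, or if a joint passes its speed limit or range.

### The arm

A 7-joint arm with a two-finger parallel gripper is mounted at the origin on the work surface. World frame = base frame: x ahead of the robot, y to its left, z up, the work surface at z = 0. Lengths are in m, angles in rad, forces in N, time in s.
With the tool pointing down it reaches from about 0.425 to 0.95 m from the base axis. Payload 16.7 kg.
Tool frame: the origin (TCP) lies on the centre line of the jaws, within the pads' length; the fingertips stand robot.nose_length ahead of it and the grasp point (between the pads) lies 8 mm behind it (robot.nose_length is the distance from the TCP to the fingertips, in m); x points along the fingers, y is the direction in which the jaws open and shut, and the axes are right-handed (so a half turn about x gives the same grasp; the last joint's range is limited). The gripper opens to 94 mm and grips with 3 to 60 N. Pads are 16 mm wide; open, the fingers measure 119 mm over their backs; the gripper's body (75 mm by 177 mm) begins 78 mm behind the grasp point.
Start: joints at [-1.292, 0.426, 0.074, 1.606, -0.034, 1.111, -0.067], TCP at [0.281, 0.614, 0.216] pointing down, gripper open.
Joint ranges: [-2.85, 2.85], [-0.5, 2.14], [-1.23, 1.37], [0.21, 2.46], [-1.02, 4.16], [0.16, 2.05], [-2.73, 2.73]. Speed limits (rad/s): [1.89, 1.89, 2.39, 2.39, 3.01, 3.01, 3.01].

### API

Orientations are given as a 3x3 rotation matrix whose columns are the frame's x, y, z axes.
In Python, from plant import telemetry, viewer, robot, spotter gives the robot as it stands.
- The arm moves only by the tool play_rows, never from a script. Its argument "series" is text: rows parted by semicolons, each of 4 numbers parted by spaces: the shift along the tool's x, y, z in mm, then the turn about the tool's x in degrees. A call has 1 to 12 rows; each row shifts and turns the pose as measured when the row begins, along the tool's axes as they then stand; what a row does not reach is not made up. A row lasts 1/12 s, in which the tool goes at most 41.7 mm and 7.16 degrees, less where a joint would pass 70% of its speed; a pose out of reach is approached as far as the arm can. A call is refused whole if a number of a shift passes 41.7 or a number of a turn 7.16, either way. A call with a gripper value outside its range is refused whole. "gripper" is the finger opening in mm, from 0 to 94, set as the call begins (left out, the last holds). The fingers move at their own pace and stop on an object; the grip force is fixed at half the most. Time passes only in rows, so rows that do not move let the fingers close. It gives the time, the measured TCP pose, the force and the opening at its end, in the units of the state.
- telemetry.sense(): the state, without advancing time (a new reading comes with each control period).
- viewer.snapshot(name): name is "scene" or "side" or "wrist"; returns the picture (480x640x3 uint8, blue, green, red); there is no depth.
- viewer.camera_model(name): a dict with "vfov" (degrees; the focal length in pixels is half the picture's height over the tangent of half this angle, whatever the lens; pixels are square), "cx", "cy" (the principal point, pixels), "world_to_cam" (4x4, takes a point from world to camera coordinates). Camera axes: x right, y down, z forward; pixel columns grow to the right and rows downward; lengths in m; the calibration is good to about 2 mm. A picture is of the moment at which its call begins: read the wrist's pose just before it. camera_model takes no time and is no camera call; for the wrist camera it gives the pose at the moment of the call.
- robot.close_job(): hands the job in, once; it reports no verdict.
Trained networks look in the newest picture that a camera, given by its name, has taken for a name from the list of things; names that differ only in an ending like _2 or _b are one class to them, and where a whole thing is asked for, a point or a joint stands for the part that bears it (a point fixed in the world has none). Each returns a list of dicts, best first, with "score" (0 to 1); they miss things now and then, are a little off and sometimes report something else, mostly with a low value. They report only what shows in the picture. A call takes as long as a camera call. They do not tell look-alikes from the thing itself.
- spotter.recognise(name, camera): "at" ([column, row] as shares, 0 to 1, of the picture: columns of its width, rows of its height, amid what is visible of it).
- spotter.tip_of(name, camera): "at" ([column, row] as shares, 0 to 1, of the picture: columns of its width, rows of its height: a listed point, or the origin of a listed thing).
The state is a dict: "t": time; "joint_pos": joint angles; "joint_vel": joint speeds; "joint_torque": joint torques, N m; "ee_pos": TCP position; "orientation": TCP orientation; "force": force on the tool from outside, world axes, zero at the start; "ft_torque": the same for the moment, N m; "opening": finger opening in m.
Only numpy, scipy, OpenCV 4.12 (cv2) and the standard library are available. Lean on these libraries where they do the work, as an engineer would, in place of code of your own. Each camera call takes 0.05 s, during which the arm holds its last target. There are 200 camera calls.

## Working session

There is one attempt and no reset: what is moved stays moved. The work goes in short steps, Python scripts to look and compute and a tool call to move; the robot and the scene stay as the last step left them, time stands still between calls to the robot, and variables do not carry over. Pictures are saved under pics/ and viewed, about 8 in all and at most 12, crops included, and the job is handed in when it is done.

Besides the shell and the picture viewer there is one more tool, called as name(argument=value, ...), one argument or row to a line, values as JSON. play_rows: Moves the arm, as the interface text tells. Its arguments: {"type":"object","properties":{"series":{"type":"string"},"gripper":{"type":"number"}},"required":["series"]}

```bash
ls; mkdir -p pics; python3 - <<'E'
from plant import telemetry, viewer, robot, spotter
import cv2,numpy as np
s=telemetry.sense();print({k:np.round(v,3).tolist() for k,v in s.items()});print(robot.nose_length)
for n in("scene","side"):
    im=viewer.snapshot(n);cv2.imwrite(f"pics/{n}0.png",im)
    m=viewer.camera_model(n);print(n,m)
    for k in("cup_center","cup_spot","dispenser","shutter_grip","dishes","cap","beaker","rack","jar","tipbox"):
        try:
            print(k,[(round(d["score"],2),round(d["at"][0]*640),round(d["at"][1]*480)) for d in spotter.tip_of(k,n)[:3]])
        except Exception as e: print(k,e)
E
```

```text
pics
{'t': 0.0, 'joint_pos': [-1.291, 0.427, 0.074, 1.607, -0.034, 1.111, -0.067], 'joint_vel': [0.002, 0.002, 0.0, -0.001, 0.001, -0.001, -0.002], 'joint_torque': [-0.0, -93.582, 3.666, -45.418, -0.049, 0.02, 0.0], 'ee_pos': [0.28, 0.614, 0.216], 'orientation': [[-0.0, 0.416, 0.909], [-0.001, 0.909, -0.416], [-1.0, -0.001, 0.0]], 'force': [-0.254, -0.337, 0.101], 'ft_torque': [0.017, -0.041, 0.042], 'opening': 0.094}
0.011
scene {'vfov': 57.98092590001616, 'cx': 318.45068335616384, 'cy': 237.4587727783254, 'world_to_cam': array([[-0.72960252,  0.68370104, -0.01526585,  0.45569943],
       [ 0.5727362 ,  0.59868504, -0.55995488, -0.27258624],
       [-0.3737023 , -0.4172878 , -0.82838245,  1.53551012],
       [ 0.        ,  0.        ,  0.        ,  1.        ]])}
cup_center [(0.8, 445, 284), (0.7, 375, 325), (0.57, 395, 294)]
cup_spot [(0.72, 294, 244)]
dispenser [(0.56, 277, 225)]
shutter_grip [(0.82, 311, 169)]
dishes [(0.57, 362, 245)]
cap [(0.6, 344, 264), (0.54, 336, 352), (0.15, 232, 184)]
beaker [(0.65, 472, 336), (0.49, 231, 187)]
rack [(0.58, 336, 352)]
jar [(0.95, 270, 314)]
tipbox [(0.56, 234, 186)]
side {'vfov': 51.11166380348599, 'cx': 322.40968076986576, 'cy': 242.78082470163721, 'world_to_cam': array([[ 9.95883330e-01, -9.06442714e-02, -9.72573609e-05,
        -6.21030060e-01],
       [-4.37447910e-02, -4.79671526e-01, -8.76357017e-01,
         1.41245185e-01],
       [ 7.93900917e-02,  8.72753598e-01, -4.81662091e-01,
         1.17430825e+00],
       [ 0.00000000e+00,  0.00000000e+00,  0.00000000e+00,
         1.00000000e+00]])}
cup_center [(0.89, 284, 234), (0.54, 323, 229)]
cup_spot [(0.82, 327, 317), (0.69, 260, 288)]
dispenser [(0.55, 324, 345)]
shutter_grip [(0.8, 265, 269)]
dishes [(0.76, 261, 287)]
cap []
beaker [(0.86, 255, 216)]
rack []
jar [(0.69, 396, 281)]
tipbox [(0.93, 342, 435), (0.26, 324, 343)]
```

View pics/scene0.png

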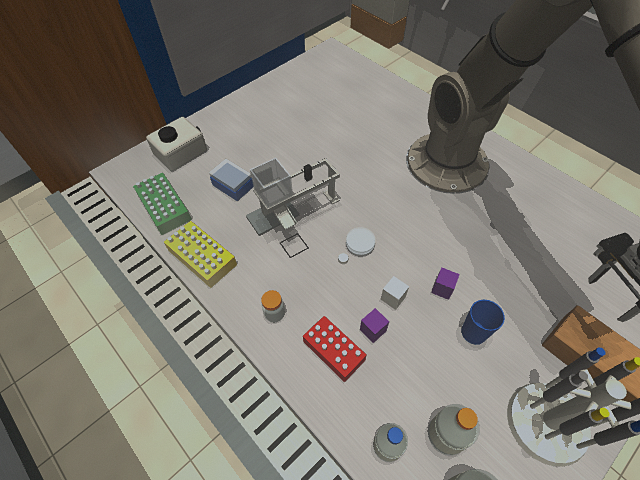

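View pics/side0.png

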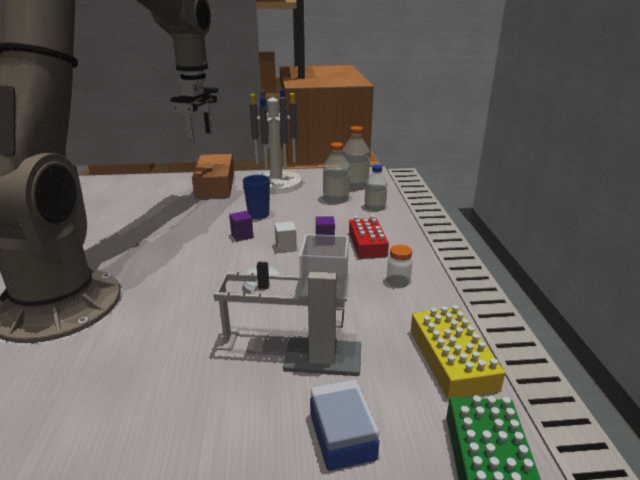

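The white cup is at scene (395,292) and side (286,237). Its look-alikes, the purple cups, are at scene (375,325) and (446,284), so I choose the white one. The dispenser is at about (290,200) and the marked square at (294,245). The dishes (361,241), cap (343,258), red rack (335,347) and jar (272,306) are close by. Next is a close crop for precise corners.

```bash
cat > h.py <<'E'
from plant import telemetry, viewer, robot, spotter
import cv2,numpy as np
from scipy.optimize import least_squares
def cam(n):
    m=viewer.camera_model(n);f=240/np.tan(np.radians(m["vfov"]/2));return f,m["cx"],m["cy"],np.array(m["world_to_cam"])
def proj(n,P,c=None):
    f,cx,cy,T=c or cam(n);P=np.atleast_2d(P);q=P@T[:3,:3].T+T[:3,3];return np.c_[cx+f*q[:,0]/q[:,2],cy+f*q[:,1]/q[:,2]]
def back(n,uv,z,c=None):
    f,cx,cy,T=c or cam(n);uv=np.atleast_2d(uv);d=np.c_[(uv[:,0]-cx)/f,(uv[:,1]-cy)/f,np.ones(len(uv))]@T[:3,:3]
    o=-T[:3,:3].T@T[:3,3];return o+d*((z-o[2])/d[:,2])[:,None]
E
python3 - <<'E'
from h import *
a=cv2.imread("pics/scene0.png")
x=cv2.resize(a[155:265,240:350],(600,600),interpolation=cv2.INTER_CUBIC)
y=cv2.resize(a[270:340,355:425],(200,200),interpolation=cv2.INTER_CUBIC)
o=np.zeros((600,800,3),np.uint8);o[:,:600]=x;o[:200,600:]=y
b=cv2.imread("pics/side0.png");o[210:410,600:]=cv2.resize(b[210:260,260:310],(200,200),interpolation=cv2.INTER_CUBIC)
cv2.imwrite("pics/crop1.png",o)
print("cup",back("scene",[395,292],.033),back("side",[286,237],.033))
print("spot",back("scene",[[294,245]],0),"grip",back("scene",[308,171],.178),back("side",[263,275],.178))
print("byst",back("scene",[[361,241],[343,258],[272,306],[335,347],[483,320]],.02))
E
```

```text
cup [[0.54034673 0.22430035 0.033     ]] [[0.54207207 0.21815621 0.033     ]]
spot [[ 0.62853005 -0.10685868  0.        ]] grip [[ 0.49507595 -0.17932637  0.178     ]] [[ 0.49216573 -0.20284441  0.178     ]]
byst [[0.47816297 0.03468144 0.02      ]
 [0.56098768 0.03974201 0.02      ]
 [0.81486526 0.01392438 0.02      ]
 [0.76978563 0.21909326 0.02      ]
 [0.42544564 0.4412756  0.02      ]]
```

View pics/crop1.png

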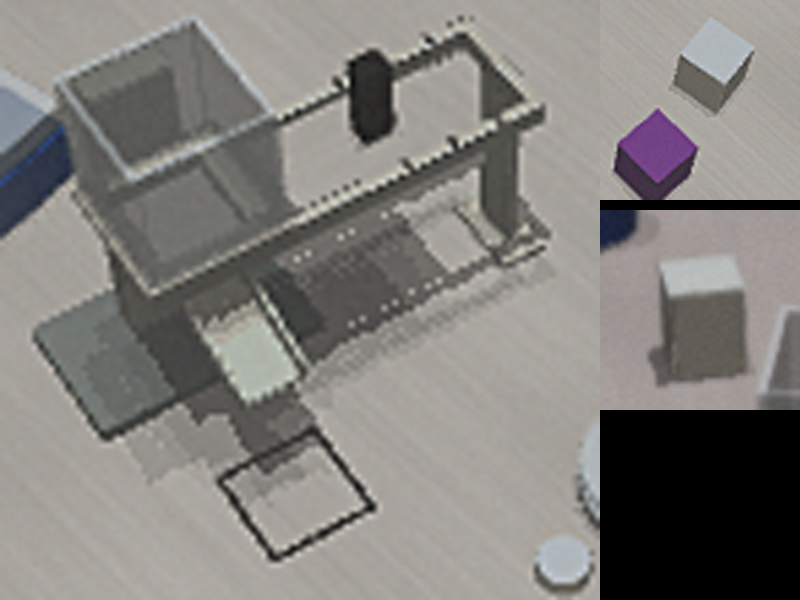

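```bash
python3 - <<'E'
from h import *
c=cam("scene"); cs=cam("side")
def cr(p): return np.array(p)/600*110+[240,155]
pts=cr([(222,481),(318,431),(374,506),(275,558),(545,108),(465,32),(60,80),(195,20),(275,110),(130,182)])
L=np.array([(32,68,0),(-32,68,0),(-32,132,0),(32,132,0),(-209,40,146),(-209,-40,146),(42,-42,240),(-42,-42,240),(-42,42,240),(42,42,240)])/1e3
def W(p,L):
    R=np.array([[np.cos(p[2]),-np.sin(p[2])],[np.sin(p[2]),np.cos(p[2])]]);return np.c_[L[:,:2]@R.T+p[:2],L[:,2]]
r=least_squares(lambda p:(proj("",W(p,L),c)-pts).ravel(),[.62,-.2,0.])
print("disp",r.x,np.round(r.fun,1))
for y,lbl in((.1,"spot"),(.145,"spot+45")): print(lbl,W(r.x,np.array([[0,y,0]])))
print("grip",W(r.x,np.array([[-.12,0,.178],[-.15,0,.178]])))
print("side chk grip", proj("side",W(r.x,np.array([[-.12,0,.178]])),cs),"seen 263,275")
S=26
Lc=np.array([(-S,-S,66),(-S,S,66),(S,S,66),(S,-S,66)])/1e3
sc=np.array([(711,18),(753,47),(717,84),(678,56),(674,82),(715,112)],float);sc=(sc-[600,0])/200*70+[355,270]
B=back("",sc[:4],.066,c);print("cup top",B,B.mean(0),np.linalg.norm(B-np.roll(B,1,0),axis=1));
e=B-np.roll(B,1,0);print("yaw mod 90",np.degrees(np.arctan2(e[:,1],e[:,0]))%90)
print("bot",back("",sc[4:],0,c))
ss=np.array([(658,262),(738,256),(748,290),(668,294)],float);ss=(ss-[600,210])/200*50+[260,210]
B=back("",ss,.066,cs);print("side top",B.mean(0),B)
for k in ((361,241,.032),(343,258,.013)): print(back("",k[:2],k[2],c))
E
```

```text
disp [ 0.61178726 -0.20231367 -0.1881801 ] [-0.6  0.2 -0.6  0.1 -0.3  0.7 -0.   0.8  0.6 -0.6  0.9 -2.7 -1.3 -0.
  0.4 -1.1  0.7  1.1  0.2  0.7]
spot [[ 0.6304944  -0.10407904  0.        ]]
spot+45 [[ 0.63891262 -0.05987346  0.        ]]
grip [[ 0.4939057  -0.1798651   0.178     ]
 [ 0.46443531 -0.17425296  0.178     ]]
side chk grip [[264.05474154 268.59177218]] seen 263,275
cup top [[0.52177304 0.19809838 0.066     ]
 [0.51657719 0.24669889 0.066     ]
 [0.57096342 0.24877822 0.066     ]
 [0.57561422 0.2037786  0.066     ]] [0.54623197 0.22433852 0.066     ] [0.05413998 0.04887746 0.05442596 0.04523931]
yaw mod 90 [6.02239848 6.10227197 2.18949804 5.90068432]
bot [[0.56978779 0.20259804 0.        ]
 [0.56475336 0.25232382 0.        ]]
side top [0.54256528 0.21857444 0.066     ] [[0.51197912 0.24173557 0.066     ]
 [0.56769812 0.24606531 0.066     ]
 [0.57225222 0.19373349 0.066     ]
 [0.51833165 0.19276338 0.066     ]]
[[0.48450036 0.03964604 0.032     ]]
[[0.55781492 0.03687801 0.013     ]]
```

```bash
python3 - <<'E'
from h import *
print(back("scene",[[374.6,318],[446,277]],.066))
print(telemetry.sense()["t"])
E
```

```text
[[0.65192501 0.2457827  0.066     ]
 [0.41919649 0.29890757 0.066     ]]
1.1
```

play_rows(
  series="0 -21.8 34.1 0;0 -21.8 34.1 0;0 -21.8 34.1 0;0 -21.8 34.1 0;0 -21.8 34.1 0;0 -21.8 34.1 0;0 -21.8 34.1 0;0 -21.8 34.1 0;0 -21.8 34.1 0;0 -21.8 34.1 0;0 -21.8 34.1 0;0 -21.8 34.1 0",
  gripper=94,
)

```text
t: 2.1
ee_pos: [0.5467, 0.2022, 0.2154]
orientation: [[-0.0, 0.401, 0.916], [0.006, 0.916, -0.401], [-1.0, 0.005, -0.003]]
force: [0.8, 0.1, -0.1]
opening: 0.094
```

play_rows(
  series="0 0 0 7;0 0 0 7;0 0 0 7;0 0 0 7;0 0 0 7;0 0 0 7;0 0 0 7;0 0 0 7;0 0 0 7;0 0 0 0",
)

```text
t: 2.93
ee_pos: [0.5533, 0.1883, 0.2169]
orientation: [[0.004, 1.0, 0.026], [0.004, 0.026, -1.0], [-1.0, 0.004, -0.004]]
force: [-0.1, -0.6, -0.3]
opening: 0.0941
```

```bash
python3 - <<'E'
from h import *
im=viewer.snapshot("wrist");cv2.imwrite("pics/w1.png",im)
c=cam("wrist");print(c)
print("pred cup top",proj("",[[.543,.222,.066]],c), [(round(d["score"],2),d["at"][0]*640,d["at"][1]*480) for d in spotter.tip_of("cup_center","wrist")])
E
```

```text
(np.float64(399.05288634690424), 321.5166662308921, 234.78794365125722, array([[ 0.99942649,  0.03372726,  0.00302828, -0.55996613],
       [ 0.03217915, -0.97377465,  0.22522751,  0.14283764],
       [ 0.01054517, -0.22500089, -0.97430149,  0.42769537],
       [ 0.        ,  0.        ,  0.        ,  1.        ]]))
pred cup top [[309.52606111 183.52335492]] [(0.61, 153.088, 82.224), (0.57, 441.28, 152.016)]
```

View pics/w1.png

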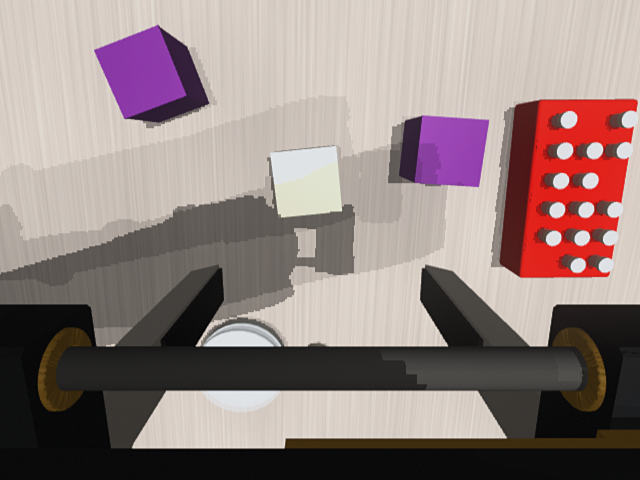

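The white cup's top is at wrist (269,154)-(342,210), centre (306,181), which agrees with my prediction to within 3 px. The purple cups are clear of the fingers. I'll pinch it near its leading (-y) edge, high up, and roll it towards -y.

play_rows(
  series="0 -8 -20 -6;30 0 0 0;30 0 0 0;30 0 0 0;30 0 0 0;25 0 0 0;8 0 0 0;0 0 0 0",
)

```text
t: 3.7
ee_pos: [0.547, 0.2116, 0.0607]
orientation: [[0.009, 0.983, 0.184], [0.009, 0.184, -0.983], [-1.0, 0.01, -0.007]]
force: [-0.9, -0.3, 0.8]
opening: 0.0941
```

play_rows(
  series="0 -4 4 2;0 0 0 0",
)

```text
t: 3.87
ee_pos: [0.5441, 0.2064, 0.0619]
orientation: [[0.009, 0.989, 0.149], [0.009, 0.149, -0.989], [-1.0, 0.01, -0.008]]
force: [0.2, -1.0, 0.0]
opening: 0.094
```

play_rows(
  series="0 0 0 0;0 0 0 0;0 0 0 0;0 0 0 0;0 0 0 0;0 0 0 0;0 0 0 0;0 0 0 0",
  gripper=49,
)

```text
t: 4.53
ee_pos: [0.5468, 0.2079, 0.0678]
orientation: [[0.016, 0.988, 0.151], [0.014, 0.151, -0.988], [-1.0, 0.018, -0.012]]
force: [-0.2, 0.6, -0.0]
opening: 0.0516
```

play_rows(
  series="3 0 2 0;3 0 6 0;3 0 6 0;3 0 6 0;3 0 6 0;3 0 6 0",
)

```text
t: 5.03
ee_pos: [0.5511, 0.1825, 0.056]
orientation: [[0.014, 0.988, 0.156], [0.025, 0.156, -0.987], [-1.0, 0.018, -0.022]]
force: [-6.0, -1.5, 14.0]
opening: 0.052
```

```bash
python3 - <<'E'
from h import *
s=telemetry.sense();print(s["force"],s["ee_pos"])
b=viewer.snapshot("side");a=viewer.snapshot("scene")
u,v=proj("scene",s["ee_pos"]-[0,0,.02])[0].astype(int);p,q=proj("side",s["ee_pos"]-[0,0,.02])[0].astype(int);print(u,v,p,q)
f=lambda i,u,v:cv2.resize(i[v-40:v+40,u-40:u+40],(400,400),interpolation=cv2.INTER_CUBIC)
cv2.imwrite("pics/r1.png",np.hstack([f(a,u,v),f(b,p,q)]))
E
```

```text
[-6.00115432 -1.51954876 13.97701166] [0.55112535 0.18253544 0.05603058]
381 284 289 242
```

View pics/r1.png

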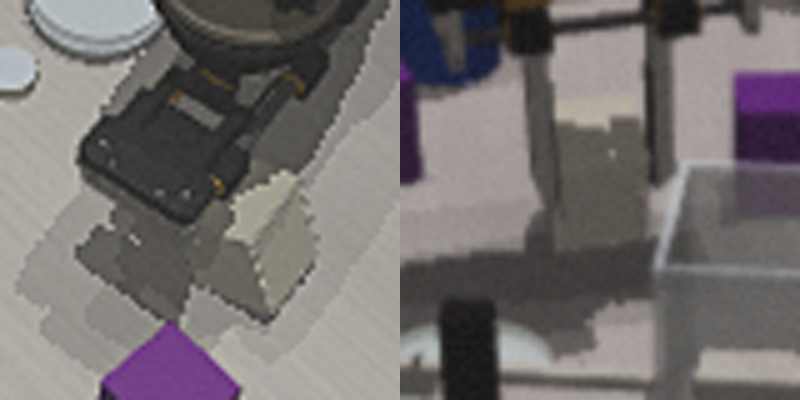

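The scene half of the crop shows the cup tilting towards -y in the jaws, so I'll continue.

play_rows(
  series="2 0 8 0;2 0 8 0;3 0 8 0;3 0 8 0;3 0 8 0;4 0 8 0;4 0 8 0;4 0 8 0",
)

```text
t: 5.8
ee_pos: [0.5629, 0.1191, 0.0289]
orientation: [[0.016, 0.987, 0.159], [0.028, 0.158, -0.987], [-0.999, 0.02, -0.025]]
force: [0.0, 1.8, 2.9]
opening: 0.0513
```

```bash
cat > crop.py <<'E'
from h import *
import sys
def go(name):
    s=telemetry.sense();print(s["force"],s["ee_pos"],s["t"])
    b=viewer.snapshot("side");a=viewer.snapshot("scene")
    P=s["ee_pos"]*[1,1,0]+[0,0,.03]
    u,v=proj("scene",P)[0].astype(int);p,q=proj("side",P)[0].astype(int);print(u,v,p,q)
    f=lambda i,u,v:cv2.resize(i[v-40:v+40,u-40:u+40],(400,400),interpolation=cv2.INTER_CUBIC)
    cv2.imwrite(f"pics/{name}.png",np.hstack([f(a,u,v),f(b,p,q)]))
go(sys.argv[1])
E
python3 crop.py r2
```

```text
[2.48615725e-04 1.82848208e+00 2.89166915e+00] [0.5629112  0.11911094 0.02894198] 5.8
362 273 295 255
```

View pics/r2.png

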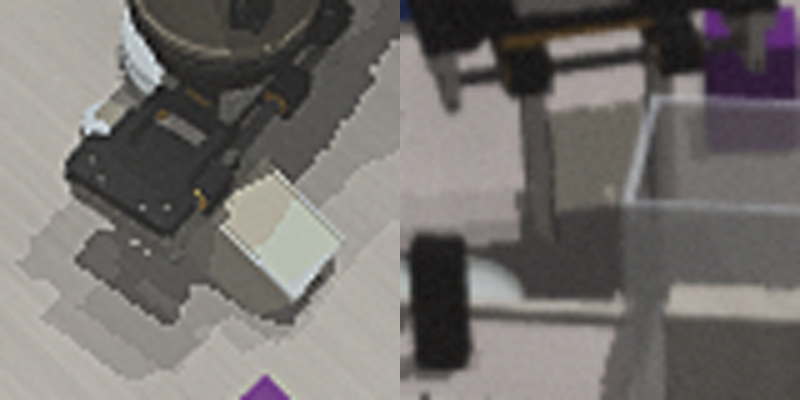

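The cup is nearly on its side now. I'll release it, lift, and look from above.

play_rows(
  series="0 0 0 0;0 0 0 0;0 0 0 0;0 0 0 0;-20 0 0 0;-40 0 0 0;-40 0 0 0;-40 0 0 0;-40 0 15 0;0 0 15 0;0 0 0 0",
  gripper=94,
)

```text
t: 6.82
ee_pos: [0.5626, 0.0853, 0.2129]
orientation: [[0.01, 0.987, 0.162], [0.024, 0.161, -0.987], [-1.0, 0.014, -0.022]]
force: [0.4, -1.0, -0.5]
opening: 0.0941
```

```bash
cat > wr.py <<'E'
from h import *
import sys,pickle
c=cam("wrist");im=viewer.snapshot("wrist");pickle.dump(c,open(f"pics/{sys.argv[1]}.pkl","wb"))
cv2.imwrite(f"pics/{sys.argv[1]}.png",im);print(telemetry.sense()["ee_pos"])
E
python3 wr.py w2
```

```text
[0.56294081 0.08663965 0.21315488]
```

View pics/w2.png

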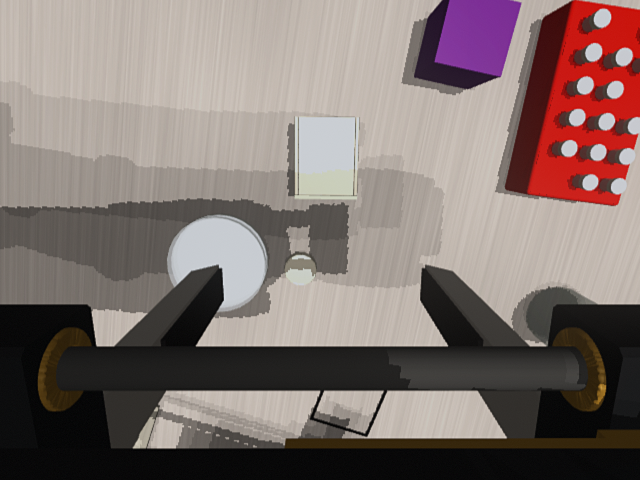

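```bash
python3 - <<'E'
from h import *
import pickle
c=pickle.load(open("pics/w2.pkl","rb"))
B=back("",[(295,117),(358,117),(358,195),(297,195)],.052,c);print(B,B.mean(0),np.linalg.norm(B-np.roll(B,1,0),axis=1));e=np.roll(B,-1,0)-B;print(np.degrees(np.arctan2(e[:,1],e[:,0])))
print("cap dish",back("",[(300,267),(217,262)],.02,c))
print("square",back("",[(311,419),(366,435)],.0,c))
E
```

```text
[[0.52950436 0.16987275 0.052     ]
 [0.57918805 0.1780544  0.052     ]
 [0.59044026 0.11661012 0.052     ]
 [0.54036029 0.10849151 0.052     ]] [0.55987324 0.14325719 0.052     ] [0.06233384 0.05035284 0.06246608 0.05073376]
[   9.35124455  -79.62249069 -170.79171496  100.02965704]
cap dish [[0.55236035 0.03778961 0.02      ]
 [0.47454222 0.030328   0.02      ]]
square [[ 0.59015763 -0.13634929  0.        ]
 [ 0.65308709 -0.14687294  0.        ]]
```

Top view: the cup lies on its side at (295..358, 117..195), closed end towards the dispenser. The cap (300,267) is close to the roll path, so I'll pinch the leading end, draw the cup back about 50 mm, then roll.

play_rows(
  series="0 5 -29 0;0 0 0 0;32 0 0 0;32 0 0 0;32 0 0 0;32 0 0 0;24 0 0 0;8 0 0 0;0 0 0 0",
)

```text
t: 7.62
ee_pos: [0.561, 0.1317, 0.0433]
orientation: [[0.006, 0.985, 0.17], [0.027, 0.17, -0.985], [-1.0, 0.011, -0.026]]
force: [0.2, 0.4, -0.1]
opening: 0.0942
```

play_rows(
  series="-6 1 11 0;0 0 0 0",
)

```text
t: 7.78
ee_pos: [0.5636, 0.1209, 0.0496]
orientation: [[0.005, 0.985, 0.172], [0.026, 0.172, -0.985], [-1.0, 0.009, -0.025]]
force: [0.2, -1.1, 0.5]
opening: 0.0939
```

play_rows(
  series="0 0 0 0;0.5 0 0 0;0.5 0 0 0;0.5 0 0 0;0.5 0 0 0;0.5 0 0 0;0.5 0 0 0",
  gripper=49,
)

```text
t: 8.37
ee_pos: [0.567, 0.1214, 0.0526]
orientation: [[0.013, 0.985, 0.171], [0.03, 0.17, -0.985], [-0.999, 0.018, -0.028]]
force: [-4.1, -2.3, 14.6]
opening: 0.052
```

play_rows(
  series="-4 0 0 0;-3 0 -5 0;0 0 -15 0;0 0 -15 0;0 0 -12 0;0 0 -3 0;0 0 0 0;2 0 0 0;2 0 0 0;2 0 0 0",
)

```text
t: 9.2
ee_pos: [0.558, 0.1728, 0.0561]
orientation: [[0.013, 0.985, 0.17], [0.03, 0.17, -0.985], [-0.999, 0.018, -0.027]]
force: [0.0, 0.4, -0.8]
opening: 0.0517
```

play_rows(
  series="4 0 0 0;3 0 2 0;3 0 5 0;3 0 5 0;3 0 5 0;3 0 6 0;3 0 6 0;3 0 6 0;3 0 6 0;3 0 6 0;4 0 6 0;4 0 6 0",
)

```text
t: 10.2
ee_pos: [0.5688, 0.1183, 0.0206]
orientation: [[0.011, 0.986, 0.169], [0.044, 0.169, -0.985], [-0.999, 0.019, -0.042]]
force: [-0.1, 1.9, 2.2]
opening: 0.0515
```

```bash
python3 crop.py r3
```

```text
[-0.10541095  1.89267554  2.16756438] [0.56881244 0.1182532  0.02063721] 10.2
360 274 297 255
```

View pics/r3.png

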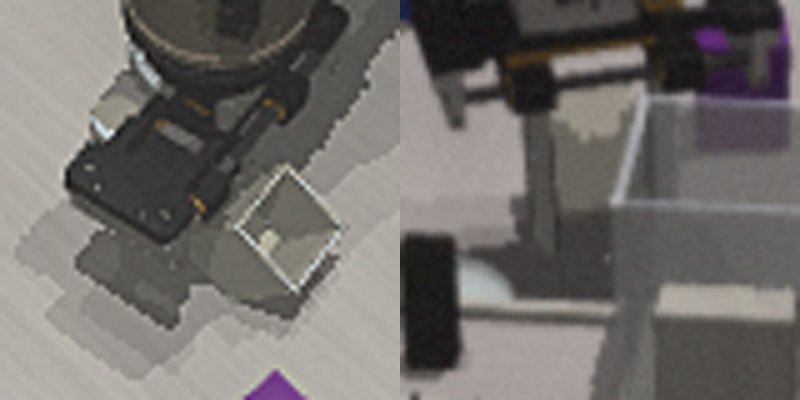

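The mouth is now facing up, and the cup is past its balance point. I'll release it so it settles, then rise for one look.

play_rows(
  series="0 0 0 0;0 0 0 0;0 0 0 0;0 0 0 0;-20 0 0 0;-40 0 0 0;-40 0 0 0;-40 0 0 0;-40 0 15 0;0 0 15 0;0 0 0 0",
  gripper=94,
)

```text
t: 11.22
ee_pos: [0.5697, 0.0809, 0.2037]
orientation: [[0.006, 0.985, 0.171], [0.04, 0.171, -0.984], [-0.999, 0.013, -0.038]]
force: [0.4, 0.1, -0.8]
opening: 0.0943
```

```bash
python3 wr.py w3
```

```text
[0.57005683 0.08216789 0.20395036]
```

View pics/w3.png

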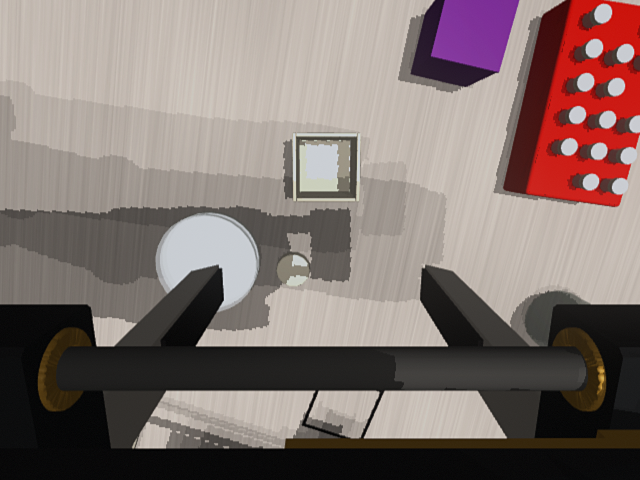

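The cup stands mouth-up at (293..358, 133..200).

```bash
python3 - <<'E'
from h import *
import pickle
c=pickle.load(open("pics/w3.pkl","rb"))
B=back("",[(293,133),(358,133),(358,200),(294,200)],.066,c);print(B.mean(0),np.linalg.norm(B-np.roll(B,1,0),axis=1));e=np.roll(B,-1,0)-B;print(np.degrees(np.arctan2(e[:,1],e[:,0])))
print("square",back("",[(303,426),(360,440)],.0,c))
E
```

```text
[0.56559594 0.13351626 0.066     ] [0.05042999 0.04889268 0.05053382 0.0496903 ]
[   9.89115409  -79.14565051 -170.22036403   99.95018646]
square [[ 0.59030193 -0.13747388  0.        ]
 [ 0.65293986 -0.14415855  0.        ]]
```

play_rows(
  series="0 4 -25 0;0 0 -24 0;0 0 0 0;32 0 0 0;32 0 0 0;32 0 0 0;32 0 0 0;24 0 0 0;6 0 0 0;0 0 0 0",
)

```text
t: 12.1
ee_pos: [0.5619, 0.1468, 0.037]
orientation: [[0.001, 0.984, 0.177], [0.041, 0.177, -0.983], [-0.999, 0.008, -0.04]]
force: [0.8, -0.3, 0.8]
opening: 0.0937
```

play_rows(
  series="-1 1 0 0;0 0 0 0;0 0 0 0;0 0 0 0;0 0 0 0;0 0 0 0;0 0 0 0;-15 0 0 0;-30 0 0 0;-20 0 0 0;0 0 0 0",
  gripper=45,
)

```text
t: 13.02
ee_pos: [0.5643, 0.1446, 0.1106]
orientation: [[0.005, 0.984, 0.177], [0.042, 0.177, -0.983], [-0.999, 0.012, -0.041]]
force: [0.7, 0.0, -0.8]
opening: 0.0523
```

play_rows(
  series="0 0 0 6;0 0 0 6;0 0 0 6;0 0 0 2;0 14 22 0;0 14 22 0;0 14 22 0;0 14 22 0;0 14 22 0;0 14 22 0;0 13 20 0;0 0 0 0",
)

```text
t: 14.02
ee_pos: [0.6327, -0.0264, 0.0998]
orientation: [[0.005, 0.983, -0.181], [0.045, -0.181, -0.982], [-0.999, -0.003, -0.045]]
force: [-0.4, -1.0, -1.1]
opening: 0.052
```

play_rows(
  series="0 11 22 0;0 0 0 0;20 0 0 0;20 0 0 0;10 0 0 0;0 0 0 0",
)

```text
t: 14.52
ee_pos: [0.6397, -0.051, 0.0448]
orientation: [[0.005, 0.983, -0.186], [0.044, -0.186, -0.982], [-0.999, -0.003, -0.044]]
force: [-0.5, -0.6, -0.5]
opening: 0.0519
```

```bash
python3 crop.py r4
```

```text
[-0.52129661 -0.59094342 -0.54638963] [ 0.6396732  -0.05100519  0.04475642] 14.5167
302 253 331 290
```

View pics/r4.png

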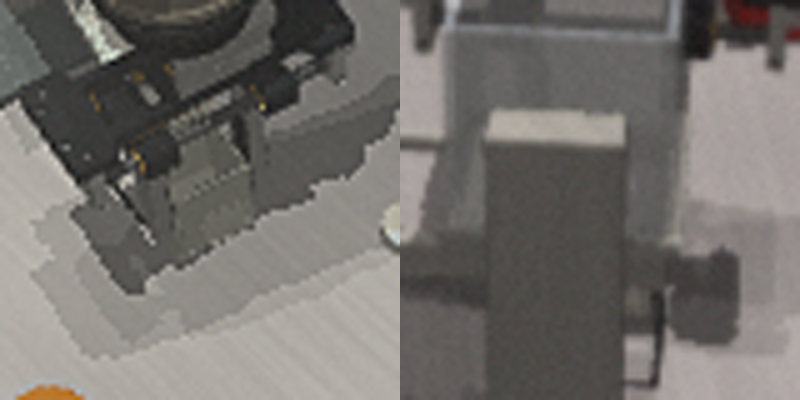

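play_rows(
  series="0 0 12 0;0 0 12 0;0 0 12 0;0 0 6 0;0 0 0 0",
)

```text
t: 15.03
ee_pos: [0.6335, -0.0973, 0.0482]
orientation: [[0.011, 0.983, -0.185], [0.044, -0.185, -0.982], [-0.999, 0.003, -0.045]]
force: [-0.1, -0.5, -1.4]
opening: 0.0519
```

play_rows(
  series="4 0 0 0;2 0 0 0;0 0 0 0",
)

```text
t: 15.28
ee_pos: [0.6337, -0.0984, 0.0433]
orientation: [[0.013, 0.982, -0.187], [0.044, -0.188, -0.981], [-0.999, 0.004, -0.046]]
force: [-0.7, -0.1, 2.9]
opening: 0.0519
```

play_rows(
  series="2 0 -1 0;0 0 0 0",
)

```text
t: 15.45
ee_pos: [0.6341, -0.0978, 0.043]
orientation: [[0.013, 0.982, -0.188], [0.045, -0.188, -0.981], [-0.999, 0.005, -0.046]]
force: [-0.2, -0.3, -0.8]
opening: 0.0517
```

play_rows(
  series="0 0 0 0;0 0 0 0;0 0 0 0;0 0 0 0;0 0 0 0",
  gripper=72,
)

```text
t: 15.87
ee_pos: [0.6345, -0.096, 0.0424]
orientation: [[0.013, 0.982, -0.186], [0.045, -0.186, -0.981], [-0.999, 0.005, -0.047]]
force: [1.0, -1.0, -0.3]
opening: 0.0722
```

play_rows(
  series="0 0 -10 0;0 0 -15 0;0 0 -20 0;0 0 -20 0;-15 0 -10 0;-40 0 0 0;-40 0 0 0;-40 0 0 0;-40 0 0 0;-30 0 0 0;0 0 0 0",
)

```text
t: 16.78
ee_pos: [0.646, -0.0114, 0.2569]
orientation: [[0.005, 0.984, -0.177], [0.047, -0.177, -0.983], [-0.999, -0.003, -0.047]]
force: [0.2, -0.4, -0.4]
opening: 0.0717
```

```bash
python3 wr.py w4; python3 - <<'E'
from h import *
a=viewer.snapshot("scene");b=viewer.snapshot("side")
cv2.imwrite("pics/s4.png",np.hstack([cv2.resize(a[165:265,250:350],(400,400),interpolation=cv2.INTER_CUBIC),cv2.resize(b[240:340,240:340],(400,400),interpolation=cv2.INTER_CUBIC)]))
E
```

```text
[ 0.64539745 -0.01068453  0.25450345]
```

View pics/s4.png

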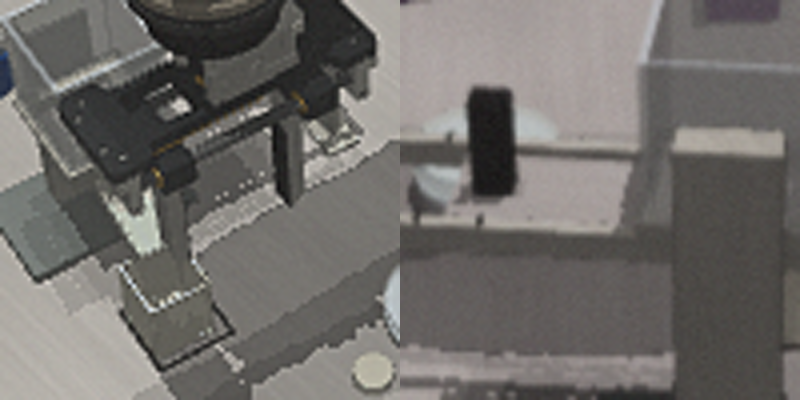

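```bash
python3 - <<'E'
from h import *
f=lambda p:np.array(p)/4+[250,165]
print("outline front, right corner; cup front bottom, right-bottom?",back("scene",f([(165,370),(234,330),(158,347),(214,318)]),0))
print("rim front,left,right",back("scene",f([(155,308),(120,265),(208,288)]),.066))
print("grip side", back("side",np.array([[492,140]])/4*1+[[140,240]],.178))
g=proj("side",[[.4939,-.1799,.178]]);print(g, (np.array([492,140])-[400,0])/4+[240,240])
E
```

```text
outline front, right corner; cup front bottom, right-bottom? [[ 0.6646275  -0.07850386  0.        ]
 [ 0.60217827 -0.06891196  0.        ]
 [ 0.65490351 -0.09782385  0.        ]
 [ 0.60594434 -0.0878321   0.        ]]
rim front,left,right [[ 0.65816913 -0.09031782  0.066     ]
 [ 0.65183608 -0.13754239  0.066     ]
 [ 0.61815586 -0.07659221  0.066     ]]
grip side [[ 0.49216573 -0.20284441  0.178     ]]
[[264.05158361 268.60137849]] [263. 275.]
```

```bash
python3 - <<'E'
from h import *
for cn in("scene","wrist"):
    viewer.snapshot(cn)
    for k,z in(("cup_center",.033),("cup",0),("cup_spot",0),("shutter_grip",.178)):
        for d in spotter.tip_of(k,cn)[:4]:
            uv=np.array(d["at"])*[640,480];print(cn,k,round(d["score"],2),uv.round(),back(cn,uv,z)[0].round(4))
E
```

```text
scene cup_center 0.85 [447. 284.] [0.4151 0.3097 0.033 ]
scene cup_center 0.64 [288. 239.] [ 0.6406 -0.1183  0.033 ]
scene cup_center 0.62 [377. 326.] [0.6515 0.2564 0.033 ]
scene cup_center 0.51 [335. 352.] [0.784  0.2316 0.033 ]
scene cup 0.92 [373. 318.] [0.63   0.2289 0.    ]
scene cup 0.79 [293. 246.] [ 0.6327 -0.1072  0.    ]
scene cup 0.76 [446. 281.] [0.3903 0.2955 0.    ]
scene cup_spot 0.69 [295. 245.] [ 0.627 -0.104  0.   ]
wrist cup_center 0.97 [330. 319.] [ 0.6307 -0.1152  0.033 ]
wrist cup_center 0.51 [233. 188.] [0.561  0.0341 0.033 ]
wrist cup 0.83 [330. 308.] [ 0.6309 -0.1162  0.    ]
wrist shutter_grip 0.35 [233. 186.] [0.5969 0.0398 0.178 ]
```

```bash
python3 - <<'E'
from h import *
import pickle
P=np.array([[.4939,-.1799,z] for z in(.146,.17,.194)])
print("scene",proj("scene",P).round(1),"seen mid 308.4,172.8 top 308,164.5 bot 308.7,180.5");print("side",proj("side",P).round(1),"seen mid 263,275 top 262 bot 288.7")
c=pickle.load(open("pics/w4.pkl","rb"));im=cv2.imread("pics/w4.png")
d=np.array([.187,.982]);e=np.array([.982,-.187]);s=np.array([.629,-.1065])
q=[np.r_[s+a*e+b*d,0] for a,b in((.032,.032),(-.032,.032),(-.032,-.032),(.032,-.032))];print("outline pred w4",proj("",q,c).round())
# also triangulate grip from scene+side
def res(X): return np.r_[proj("scene",X[:3])[0]-[308,164.5],proj("side",X[:3])[0]-[263,263]]
r=least_squares(res,[.49,-.18,.19]);print("grip top tri",r.x,r.fun.round(2))
cv2.imwrite("pics/w4c.png",cv2.resize(im[220:460,180:500],(800,600),interpolation=cv2.INTER_CUBIC))
E
```

```text
scene [[308.5 178. ]
 [308.3 172.5]
 [308.  166.9]] seen mid 308.4,172.8 top 308,164.5 bot 308.7,180.5
side [[265.  282.5]
 [264.3 272.1]
 [263.6 261.5]] seen mid 263,275 top 262 bot 288.7
outline pred w4 [[352. 273.]
 [294. 273.]
 [294. 327.]
 [350. 328.]]
grip top tri [ 0.49167315 -0.18594216  0.19505485] [-0.87  0.69 -0.66 -0.3 ]
```

View pics/w4c.png

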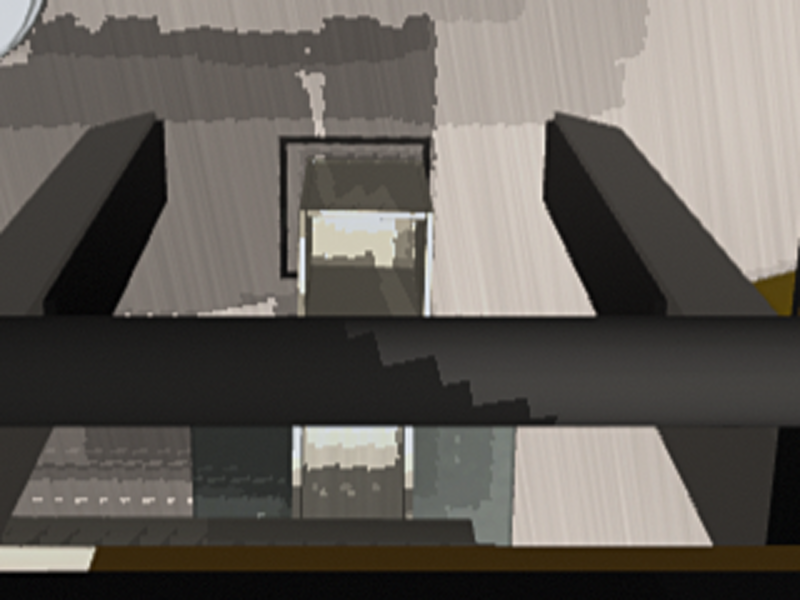

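In the wrist crop the cup's front face (305..425, row 160) is inside the outline (284..430, front edge row 140). It is about 5 mm off centre, within the 22 mm tolerance. On to the shutter grip.

play_rows(
  series="0 -30 0 0;0 -30 0 0;0 -30 0 0;0 -25 0 0;-2 0 30 0;-2 0 30 0;-2 0 30 0;-2 0 30 0;-2 0 30 0;-1 0 30 0;0 0 8 0;0 0 0 0",
)

```text
t: 18.43
ee_pos: [0.4898, -0.1828, 0.2531]
orientation: [[-0.002, 0.985, -0.174], [0.046, -0.174, -0.984], [-0.999, -0.01, -0.045]]
force: [0.3, 0.9, -0.4]
opening: 0.0721
```

play_rows(
  series="0 3.5 2 0.5;20 0 0 0;25 0 0 0;20 0 0 0;6 0 0 0;0 0 0 0",
)

```text
t: 18.93
ee_pos: [0.4968, -0.1771, 0.1803]
orientation: [[0.001, 0.984, -0.181], [0.048, -0.181, -0.982], [-0.999, -0.007, -0.047]]
force: [-0.1, 0.3, 0.3]
opening: 0.0722
```

play_rows(
  series="3 -2.5 5 0;0 0 0 0",
)

```text
t: 19.1
ee_pos: [0.4942, -0.1804, 0.1776]
orientation: [[0.001, 0.984, -0.179], [0.048, -0.179, -0.983], [-0.999, -0.008, -0.047]]
force: [-0.4, 0.6, 0.3]
opening: 0.0717
```

play_rows(
  series="0 0 0 0;0 0 0 0;0 0 0 0;0 0 0 0;0 0 0 0;0 0 0 0;0 0 0 0;0 0 0 0",
  gripper=5,
)

```text
t: 19.77
ee_pos: [0.4938, -0.1804, 0.1808]
orientation: [[0.002, 0.984, -0.179], [0.049, -0.179, -0.983], [-0.999, -0.007, -0.049]]
force: [-29.4, 6.2, 21.1]
opening: 0.0225
```

play_rows(
  series="0 -2 0 0;0 0 0 0;0 0 0 0",
)

```text
t: 20.02
ee_pos: [0.4912, -0.1799, 0.1807]
orientation: [[0.001, 0.984, -0.179], [0.05, -0.179, -0.983], [-0.999, -0.008, -0.049]]
force: [3.2, -1.2, -3.9]
opening: 0.0196
```

play_rows(
  series="0 -5 0 0;0 -6 0 0;0 -6 0 0;0 -5 0 0;0 0 0 0;0 0 0 0",
)

```text
t: 20.52
ee_pos: [0.4714, -0.1762, 0.1807]
orientation: [[0.007, 0.984, -0.178], [0.047, -0.179, -0.983], [-0.999, -0.002, -0.047]]
force: [5.8, -3.2, -6.2]
opening: 0.0193
```

play_rows(
  series="0 -5 0 0;0 -6 0 0;0 -2 0 0;0 0 0 0;0 0 0 0;0 0 0 0",
)

```text
t: 21.02
ee_pos: [0.4613, -0.1744, 0.1808]
orientation: [[0.013, 0.984, -0.177], [0.043, -0.178, -0.983], [-0.999, 0.005, -0.045]]
force: [7.5, -1.9, -8.5]
opening: 0.0196
```

play_rows(
  series="0 0 0 0;0 0 0 0;0 0 0 0;0 0 0 0",
)

```text
t: 21.35
ee_pos: [0.4632, -0.1747, 0.1808]
orientation: [[0.016, 0.984, -0.177], [0.041, -0.177, -0.983], [-0.999, 0.009, -0.043]]
force: [7.3, -1.3, -6.6]
opening: 0.0196
```

```bash
python3 - <<'E'
from h import *
for i in range(3):
    s=telemetry.sense();print(s["t"],s["ee_pos"].round(4) if hasattr(s["ee_pos"],'round') else s["ee_pos"],s["force"],s["opening"]);a=viewer.snapshot("side");b=viewer.snapshot("scene")
for cn in("side","scene"):
  for k in("shutter_grip","cup_center","cup_spot"):
    for d in spotter.tip_of(k,cn)[:3]:
        uv=np.array(d["at"])*[640,480];print(cn,k,round(d["score"],2),uv.round(),back(cn,uv,{"shutter_grip":.178,"cup_center":.033,"cup_spot":0}[k])[0].round(4))
# dark grip columns in the side view, before/after
i0=cv2.imread("pics/side0.png")
for n,i in(("before",i0),("now",a)):
    g=i[262:288,225:290].max(2);print(n,225+np.where((g<45).mean(0)>.5)[0])
print("pred half",proj("side",[[.4939-.0295,-.1799+.0056,.17]]))
print(telemetry.sense()["ee_pos"])
E
```

```text
21.35 [ 0.4632 -0.1747  0.1808] [ 7.26857199 -1.31456519 -6.56428074] 0.019590566732376528
21.45 [ 0.4632 -0.1748  0.1808] [ 7.34888462 -2.23158075 -8.67141792] 0.0199472876120576
21.55 [ 0.4632 -0.1747  0.1808] [ 7.57423633 -2.03432376 -7.84290016] 0.01975410459016767
side shutter_grip 0.92 [249. 267.] [ 0.4651 -0.1705  0.178 ]
side cup_center 0.6 [323. 227.] [0.6511 0.2714 0.033 ]
side cup_center 0.45 [243. 227.] [0.4207 0.29   0.033 ]
side cup_center 0.4 [330. 310.] [ 0.6281 -0.1283  0.033 ]
side cup_spot 0.81 [327. 317.] [ 0.623  -0.1086  0.    ]
scene shutter_grip 0.63 [317. 166.] [ 0.4611 -0.1772  0.178 ]
scene cup_center 0.68 [447. 282.] [0.4115 0.3051 0.033 ]
scene cup_center 0.64 [292. 235.] [ 0.6218 -0.1197  0.033 ]
scene cup_center 0.56 [373. 327.] [0.6599 0.2526 0.033 ]
scene cup_spot 0.57 [294. 247.] [ 0.6332 -0.1015  0.    ]
scene cup_spot 0.21 [231. 184.] [ 0.6188 -0.4468  0.    ]
before [258 259 260 261 262 263 264 265 266 267]
now [242 243 244 245 246 247 248 249 250 251 252]
pred half [[249.08352064 271.31645105]]
[ 0.4632332  -0.1747657   0.18079347]
```

```bash
python3 -c "
from plant import robot,telemetry
print(telemetry.sense()['ee_pos']);print(robot.close_job())"
```

```text
[ 0.4632332  -0.1747657   0.18079347]
the job is handed in; nothing more can be done
None
```

The cup is standing mouth-up in the marked square, and the gripper is holding the shutter at about half travel. The job was handed in at about 22 s of the 72 s allowed; no verdict was reported.

**Cup:** The tool cannot tilt, so I pinched the white cup near its leading edge and rolled it a quarter turn on the bench, twice. I then carried it over, lowered it outside the chute, brought it in level and released it. A wrist view put it about 5 mm off the centre of the square (limit 22 mm).

**Shutter:** Three checks on how far it is pulled out agree:
- The tool moved about 28.5 mm after it gripped the shutter.
- The spring force was about 7.5 N, which matches roughly 30 mm.
- In the side picture the grip shifted 15.5 px, against 15.2 px expected for 30 mm.

The hold was steady over the last 0.2 s that I sampled.

**What disagreed:**
- **Cup position:** the networks' estimates of its offset from the square ran up to about 20 mm. They scored low and scattered, with the cup partly hidden, so I trusted the wrist view.
- **Final state:** I had no picture views left, so I did not look at the finished scene. The final check is numbers only.
- **Bystanders:** I did not measure them again at the end. The last views that showed the dishes, cap and rack had them in place, and no unexpected contact force appeared.

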